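# Put the sanding block to bed and shut its case

## Robot

A 6-joint arm with a two-finger parallel gripper is mounted at the origin on the work surface. World frame = base frame: x ahead of the robot, y to its left, z up, the work surface at z = 0. Lengths are in m, angles in rad, forces in N, time in s.
With the tool pointing down it reaches from about 0.35 to 0.875 m from the base axis. Payload 4.2 kg.
Tool frame: the origin (TCP) lies between the finger pads; the fingertips stand 8 mm ahead of it and the grasp point (between the pads) lies 11 mm behind it; z points along the fingers, y is the direction in which the jaws open and shut (so a half turn about z gives the same grasp; the last joint's range is limited). The gripper opens to 87 mm and grips with 3 to 60 N. Pads are 19 mm wide; open, the fingers measure 117 mm over their backs; the gripper's body (75 mm by 190 mm) begins 51 mm behind the grasp point.
Start: joints at [-0.997, 0.385, 0.008, 0, -1.194, -0.259], TCP at [0.194, -0.594, 0.231] pointing down, gripper open.
Joint ranges: [-3.14, 3.14], [-1.21, 2.06], [-1.07, 1.41], [-3.16, 2.05], [-2.99, -0.16], [-3.1, 3.1]. Speed limits (rad/s): [2.79, 2.79, 3.14, 3.14, 3.14, 3.14].

## Interface

Orientations are given as a rotation vector (axis times angle).
In Python, from plant import env gives the robot as it stands. The module is installed in compiled form; this text tells all that it offers.
- The arm moves only by the tool play_rows, never from a script. Its argument "motion" is a list that holds one entry, the list of rows, each a list of 4 numbers: the shift along the tool's x, y, z in cm, then the turn about the tool's z in degrees. In form: [[[x, y, z, roll], ...]]. A call has 1 to 20 rows; each row is the pose to reach, as a shift and turn from the pose measured when the call began, along the tool's axes at that moment; what a row does not reach only later rows make up. A row lasts 1/10 s, in which the tool goes at most 50 mm and 8.59 degrees, less where a joint would pass 70% of its speed; a pose out of reach is approached as far as the arm can. A call with a gripper value outside its range is refused whole. "hand" is the closure, from 0 (fully open) to 1 (shut), set as the call begins (left out, the last holds). The fingers move at their own pace and stop on an object; "newtons" is the grip in N (left out, the last holds). Time passes only in rows, so rows that repeat a pose let the fingers close. It gives the time, the measured TCP pose, the force and the opening at its end, in the units of the state.
- env.sense(): the state, without advancing time (a new reading comes with each control period).
- env.camera(name): name is "scene" or "top" or "wrist"; returns (picture, depth): 400x640x3 uint8, blue, green, red; 400x640 float32, m along the optical axis (not along the pixel's ray), 0 where there is no reading.
- env.camera_params(name): a dict with "fov_y" (degrees; the focal length in pixels is half the picture's height over the tangent of half this angle, whatever the lens; pixels are square), "cx", "cy" (the principal point, pixels), "xyz" and "attitude" of the camera in the world; the wrist camera has in their place "T_tool_cam" (4x4, takes a point from camera to tool coordinates, whose origin is the TCP and whose axes are the flange's). Camera axes: x right, y down, z forward; pixel columns grow to the right and rows downward; lengths in m; the calibration is good to about 2 mm. A picture is of the moment at which its call begins: read the wrist's pose just before it. camera_params takes no time and is no camera call.
- env.hand_in(): hands the job in, once; it reports no verdict.
The state is a dict: "t": time; "q": joint angles; "qd": joint speeds; "effort": joint torques, N m; "tool_pos": TCP position; "eef_rot": TCP orientation; "wrist_force": force on the tool from outside, world axes, zero at the start; "wrist_torque": the same for the moment, N m; "grip_width": finger opening in m.
Only numpy, scipy, OpenCV 4.12 (cv2) and the standard library are available. Lean on these libraries where they do the work, as an engineer would, in place of code of your own. Each camera call takes 0.05 s, during which the arm holds its last target.

## Task

The sanding block stands on end in its open green case, so the case cannot be shut. Push the block over with the fingertips so that it lies flat inside the case with its red abrasive face down, and only then push the lid over from behind so that it comes fully shut. Push the block lightly, never pinch or lift it, and leave the jars, tape, can and tools around the case where they are.

Things in the scene. Friction and masses are not known exactly. Their poses are not given: they have to be found in the camera images.
- case: green open-topped sheet-metal case, fixed to the bench. Outside 160 mm along its x, 320 mm along its y, 60 mm high; walls and floor 4 mm thick. Origin at the centre of its underside, z up. The lid is hinged along the top of its +x wall.
- lid (a joint): lid angle in rad: 0 fully shut (level on the rim), 1.57 upright, 1.95 its stop; starts standing open, leaning back a little. Green plate 160 x 320 x 6 mm, 0.24 kg, on a soft-close hinge (friction about 0.08 N m, damped): it stays put while near upright, and once pushed below about 1.1 rad it sinks shut slowly by itself in a few seconds.
- lid_hinge (a point): middle of the lid's hinge line, 60 mm above the bench, on the case's +x wall (80 mm from the case's centre); the hinge runs along the case's y. The axes of this point turn with the lid.
- lid_edge (a point): middle of the lid's free edge, 160 mm from the hinge, half-way through its thickness. The point's z axis points out of the lid's outer face (up when shut, backwards away from the case when open).
- block: pale wooden sanding block, 42 (own x) x 65 (y) x 105 mm (z), 0.15 to 0.27 kg, origin at its centre. x points out of the broad face with the 6 mm red abrasive layer (straight down when it lies as wanted). It starts on end (z up) on the case floor, red face roughly to the case's -y, where there is room to fall. Pushed 80 mm above the floor it tips, and falls by itself past about 22 degrees.
- jar: bystander: small yellow paint jar with a black cap, 54 mm across, 70 mm tall; must stay where it is. Origin on its axis at its underside.
- paint: bystander: blue paint bottle with a white cap, 52 mm across, 115 mm tall; must stay where it is. Origin on its axis at its underside.
- tape: bystander: orange ring, an empty tape core lying flat, 90 mm across, 24 mm high; must stay where it is. Origin on its axis at its underside.
- can: bystander: bare aluminium can, 66 mm across, 120 mm tall; must stay where it is. Origin on its axis at its underside.
- brush: bystander: brush lying on the bench; must stay where it is. Origin under its middle; it lies along its x.
- driver: bystander: screwdriver lying on the bench; must stay where it is. Origin under its middle; it lies along its x.
There are look-alikes about, which are no part of the job. Leave any purple look-alike of the block alone.

How it is judged:
On the way, in this order (a step that is already met when the one before it is completed fails the run):
1. the block lies flat in the case, red face down, while the lid still stands open (angle between block's own x axis and vertical above 2.95 rad and height (world z) of block below 0.035 m and x of block in the frame of case between -0.08 and 0.08 m and y of block in the frame of case between -0.16 and 0.16 m and value of joint lid above 1.2 rad), for 0.2 s.
2. the lid is pushed shut (value of joint lid below 0.05 rad), for 0.2 s.
At the end, for the whole second after the job is handed in: The lid is shut (within 0.05 rad) and the block lies still and flat inside the case, red face down (within about 11 degrees) (angle between block's own x axis and vertical above 2.95 rad and height (world z) of block below 0.035 m and x of block in the frame of case between -0.08 and 0.08 m and y of block in the frame of case between -0.16 and 0.16 m and value of joint lid below 0.05 rad and linear speed of block below 0.02 m/s); the robot touches nothing.
It fails at once if the block is lifted (its centre more than 85 mm above the bench) (height (world z) of block above 0.085 m).
It fails at once if the block is pinched or pushed with more than 25 N (contact force between the fingers and block above 25 N).
It fails at once if a jar, bottle or can beside the case is moved more than 25 mm or tipped over (distance of any of jar, paint, can from where it was at the start of the episode above 0.025 m or angle between any of jar, paint, can's own z axis and vertical above 0.5 rad).
It fails at once if the tape core, brush or screwdriver is moved more than 25 mm (distance of any of tape, brush, driver from where it was at the start of the episode above 0.025 m).
It also fails if it takes over 43 s, if anything falls off the work surface, if the arm or the gripper's body presses on something with over 40 N, if the wrist force passes 120 N, or if a joint passes its speed limit or range.

## Working session

There is one attempt and no reset: what is moved stays moved. The work goes in short steps, Python scripts to look and compute and a tool call to move; the robot and the scene stay as the last step left them, time stands still between calls to the robot, and variables do not carry over. Pictures are saved under pics/ and viewed, and the job is handed in when it is done.

Besides the shell and the picture viewer there is one more tool, called after ">>>" as name([rows], argument=value, ...), one row to a line, values as JSON. play_rows: Moves the arm, as the interface text tells. Its arguments: {"type":"object","properties":{"motion":{"type":"array","items":{"type":"array","items":{"type":"array","items":{"type":"number"}}}},"hand":{"type":"number"},"newtons":{"type":"number"}},"required":["motion"]}

```bash
mkdir -p pics; cat > h.py <<'E'
import numpy as np,cv2
from scipy.spatial.transform import Rotation as R
from plant import env
def cam(n):
    s=env.sense(); im,d=env.camera(n); p=env.camera_params(n); return s,im,d,p
E
python3 - <<'E'
from h import *
for n in("scene","top"):
    s,im,d,p=cam(n); cv2.imwrite(f"pics/{n}0.png",im); np.savez(f"{n}0.npz",im=im,d=d); print(p, (d>0).mean())
print(s)
E
```

```text
{'fov_y': 56.19205381750843, 'cx': 322.013131526848, 'cy': 197.85980101582268, 'xyz': array([ 1.30000958, -0.10665438,  0.95379289]), 'attitude': array([-1.91677848, -1.63140969,  0.59193795])} 0.9957109375
{'fov_y': 48.28297623457196, 'cx': 312.6492762370538, 'cy': 199.0038469440053, 'xyz': array([0.4507865 , 0.04162073, 1.5302531 ]), 'attitude': array([-2.20566435,  2.17218396, -0.07259741])} 0.9962109375
{'t': 0.05, 'q': array([-9.97414113e-01,  3.85515264e-01,  6.59942464e-03, -5.27055095e-04,
       -1.19398906e+00, -2.58598089e-01]), 'qd': array([ 0.00144421, -0.0012195 ,  0.00087582, -0.00021463, -0.00055544,
       -0.00165038]), 'effort': array([-1.70097181e-03, -3.92043900e+01,  1.88165241e+01,  4.23959300e+00,
        1.38414078e-02, -5.00670046e-05]), 'tool_pos': array([ 0.19334153, -0.59371116,  0.22947002]), 'eef_rot': array([ 0.49205756, -3.10240786, -0.00334019]), 'wrist_force': array([0.17630829, 0.59985782, 0.25105887]), 'wrist_torque': array([ 0.03555839, -0.01543147, -0.02646959]), 'grip_width': 0.08685902477407617}
```

View pics/scene0.png

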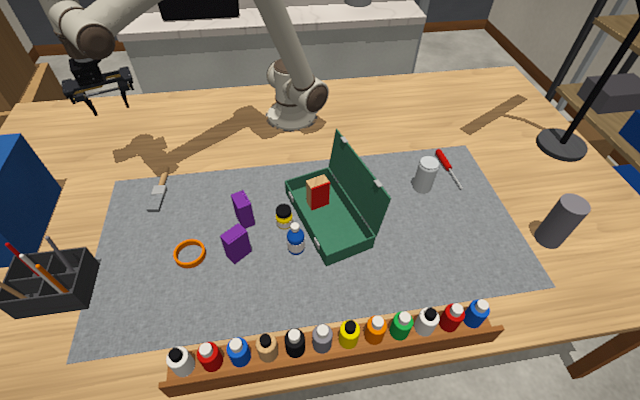

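View pics/top0.png

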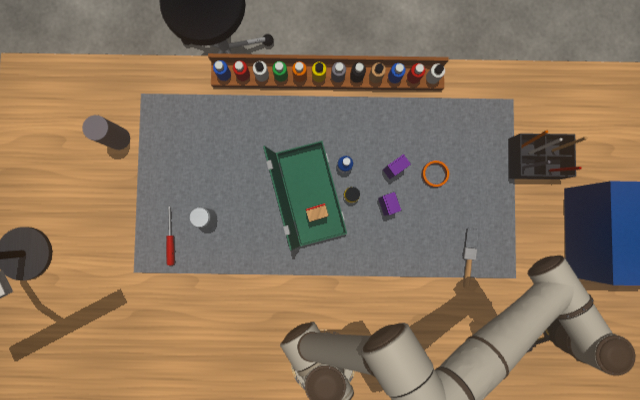

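```bash
cat >> h.py <<'E'
def pts(d,p):
    f=200/np.tan(np.radians(p['fov_y']/2)); v,u=np.mgrid[0:400,0:640]
    c=np.stack([(u-p['cx'])/f*d,(v-p['cy'])/f*d,d],-1)
    if 'xyz' in p: return c@R.from_rotvec(p['attitude']).as_matrix().T+p['xyz']
    s=env.sense();c=c@p['T_tool_cam'][:3,:3].T+p['T_tool_cam'][:3,3]
    return c@R.from_rotvec(s['eef_rot']).as_matrix().T+s['tool_pos']
def rect(P):
    return cv2.minAreaRect((P[:,:2]*1000).astype(np.float32))
E
python3 - <<'E'
from h import *
for n in("top","scene"):
    z=np.load(n+"0.npz"); im,d=z['im'],z['d']; P=pts(d,env.camera_params(n)); hsv=cv2.cvtColor(im,cv2.COLOR_BGR2HSV)
    print(n,'mat z',np.median(P[300:330,200:260,2]) if n=='scene' else np.median(P[120:140,180:250,2]))
    g=(hsv[...,0]>60)&(hsv[...,0]<90)&(hsv[...,1]>100)
    reg=np.zeros_like(g); 
    if n=='top': reg[130:265,255:360]=1
    else: reg[120:270,275:400]=1
    g&=reg
    Q=P[g]; print('green',len(Q))
    for lo,hi in((-.01,.012),(.05,.068),(.1,.15),(.15,.19),(.19,.23),(.205,.24)):
        q=Q[(Q[:,2]>lo)&(Q[:,2]<hi)]
        if len(q)>10: print(lo,hi,len(q),rect(q),q.mean(0))
    bt=reg&(P[...,2]>.095)&(P[...,2]<.125)&~g&(hsv[...,1]>60)
    bt=bt&((hsv[...,0]<25)|(hsv[...,0]>170)); q=P[bt]; print('blocktop',len(q),q.mean(0),rect(q))
    red=reg&((hsv[...,0]<7)|(hsv[...,0]>172))&(hsv[...,1]>150); q=P[red]
    print('red',len(q))
    if len(q)>10: print(q.mean(0),q.min(0),q.max(0),rect(q))
E
```

```text
top mat z -0.000566488786595376
green 3723
-0.01 0.012 3413 ((563.5657958984375, 49.30335998535156), (308.0032043457031, 158.3159637451172), 15.605027198791504) [0.57008173 0.04892123 0.00306532]
0.05 0.068 151 ((567.9049072265625, 47.49078369140625), (314.93524169921875, 159.11306762695312), 15.539936065673828) [0.59724407 0.05039431 0.0589136 ]
0.19 0.23 89 ((541.3682861328125, 145.63516235351562), (304.94830322265625, 3.5382003784179688), 15.720254898071289) [0.54593058 0.14709218 0.21687835]
0.205 0.24 89 ((541.3682861328125, 145.63516235351562), (304.94830322265625, 3.5382003784179688), 15.720254898071289) [0.54593058 0.14709218 0.21687835]
blocktop 262 [0.50037825 0.02759037 0.10785865] ((500.3136901855469, 27.423107147216797), (41.98763656616211, 63.627498626708984), 16.89341926574707)
red 31
[0.52019206 0.03222417 0.08791828] [ 0.50784581  0.00395478 -0.00229473] [0.53366291 0.06121409 0.11605442] ((521.3406372070312, 33.618492126464844), (9.756523132324219, 60.609649658203125), 17.769495010375977)
scene mat z -0.00034742708323803884
green 6507
-0.01 0.012 2420 ((548.49572753
[... 538 characters left out ...]
[0.5569965  0.14698543 0.17006128]
0.19 0.23 463 ((542.5574951171875, 147.27392578125), (316.6611633300781, 8.096596717834473), 15.827821731567383) [0.56041292 0.15219539 0.20277107]
0.205 0.24 181 ((542.6851806640625, 148.2071533203125), (315.8936767578125, 5.682966232299805), 15.976783752441406) [0.5685488  0.15546649 0.2114739 ]
blocktop 260 [0.50518626 0.03183946 0.10607356] ((470.7345275878906, 62.72986602783203), (64.9690933227539, 162.46383666992188), 47.226898193359375)
red 398
[0.52534422 0.03409145 0.06376943] [ 0.50923982 -0.10665438  0.00106232] [1.30000958 0.06882926 0.95379289] ((898.6622924804688, -47.178688049316406), (58.07154083251953, 809.3799438476562), 77.46684265136719)
```

```bash
cat >> h.py <<'E'
def go(x,y,z,yaw=None):
    "shift in tool axes cm to world target; roll to bring tool y to yaw(deg)"
    s=env.sense();M=R.from_rotvec(s['eef_rot']).as_matrix()
    v=M.T@(np.array([x,y,z])-s['tool_pos'])*100
    cy=np.degrees(np.arctan2(M[1,1],M[0,1])); r=None if yaw is None else (cy-yaw+180)%360-180
    print('t',s['t'],'pos',s['tool_pos'].round(4),'tooly yaw',cy.round(2),'shift',v.round(2),'roll',r, 'F',s['wrist_force'].round(2),'tilt',M[:,2].round(3),'w',s['grip_width'])
E
python3 - <<'E'
from h import *
go(.4466,.0116,.18,196.5)
z=np.load("top0.npz"); im,d=z['im'],z['d']; P=pts(d,env.camera_params("top"))
for n,(u,v) in dict(can=(200,217),bottle=(345,163),jar=(352,195),driver1=(170,262),driver2=(170,207)).items(): print(n,P[v-1:v+2,u-1:u+2].reshape(-1,3).mean(0))
E
```

```text
t 0.1 pos [ 0.1934 -0.5938  0.2295] tooly yaw 108.03 shift [-42.82  49.72   5.05] roll -88.46997663141599 F [-0.07 -0.37 -0.03] tilt [-0.001  0.002 -1.   ] w 0.08755765352984009
can [0.4802422  0.39558474 0.11864857]
bottle [ 0.65984888 -0.06114472  0.11464571]
jar [ 0.56108692 -0.08856664  0.0689841 ]
driver1 [0.33008265 0.5149195  0.02422264]
driver2 [0.51537283 0.5289155  0.0011163 ]
```

>>> play_rows([
  [[-42.8,49.7,5,-88.5],[-42.8,49.7,5,-88.5],[-42.8,49.7,5,-88.5],[-42.8,49.7,5,-88.5],[-42.8,49.7,5,-88.5],[-42.8,49.7,5,-88.5],[-42.8,49.7,5,-88.5],[-42.8,49.7,5,-88.5],[-42.8,49.7,5,-88.5],[-42.8,49.7,5,-88.5],[-42.8,49.7,5,-88.5],[-42.8,49.7,5,-88.5],[-42.8,49.7,5,-88.5],[-42.8,49.7,5,-88.5],[-42.8,49.7,5,-88.5],[-42.8,49.7,5,-88.5],[-42.8,49.7,5,-88.5],[-42.8,49.7,5,-88.5],[-42.8,49.7,5,-88.5]],
], hand=1, newtons=10)

```text
t: 2.0
tool_pos: [0.4463, 0.0105, 0.1807]
eef_rot: [-2.515, 1.88, 0.002]
wrist_force: [-0.8, -0.6, -0.4]
grip_width: 0.0007
```

```bash
python3 - <<'E'
from h import *
go(.4466,.0116,.088,196.5)
_,im,d,p=cam("scene"); cv2.imwrite("pics/scene1.png",im[60:300,200:480].repeat(2,0).repeat(2,1))
E
```

```text
t 2.0 pos [0.4463 0.0105 0.1807] tooly yaw -163.57 shift [-0.08 -0.06  9.27] roll -0.06718197948100624 F [-0.8  -0.64 -0.35] tilt [-0.     0.002 -1.   ] w 0.0006574004957285695
```

View pics/scene1.png

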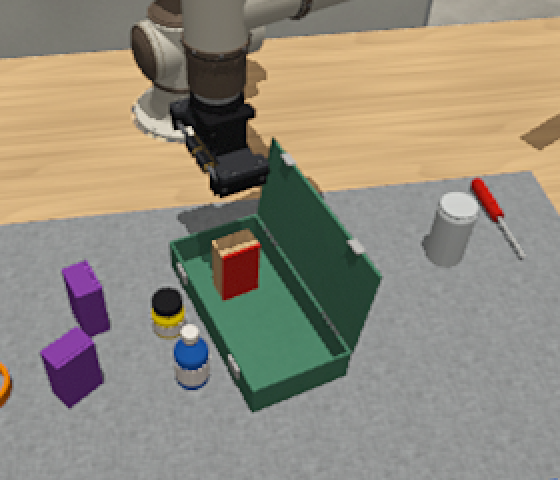

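Gripper (crop px 235,175) is lined up behind the block (px 237,265), clear of the lid. Lower it.

>>> play_rows([
  [[0,0,4.7,0],[0,0,9.3,0],[0,0,9.3,0],[0,0,9.3,0]],
])

```text
t: 2.45
tool_pos: [0.4467, 0.0105, 0.0882]
eef_rot: [-2.517, 1.88, 0.002]
wrist_force: [0.8, 1.9, 0.2]
grip_width: 0.0006
```

```bash
python3 - <<'E'
from h import *
go(.4466+.08*.959,.0116+.08*.284,.088,196.5)
E
```

```text
t 2.45 pos [0.4467 0.0105 0.0882] tooly yaw -163.53 shift [-0.11 -8.02  0.01] roll -0.02593879023760337 F [0.82 1.92 0.17] tilt [-0.001  0.001 -1.   ] w 0.0005531675232820158
```

>>> play_rows([
  [[0,-0.5,0,0],[0,-1,0,0],[0,-1.3,0,0],[0,-1.6,0,0],[0,-1.9,0,0],[0,-2.2,0,0],[0,-2.5,0,0],[0,-2.8,0,0],[0,-3.1,0,0],[0,-3.4,0,0],[0,-3.4,0,0]],
])

```text
t: 3.55
tool_pos: [0.4797, 0.0203, 0.088]
eef_rot: [-2.517, 1.88, 0.002]
wrist_force: [0.6, -0.2, 0.2]
grip_width: 0.0005
```

```bash
python3 - <<'E'
from h import *
go(.4466+.08*.959,.0116+.08*.284,.088,196.5)
_,im,d,p=cam("scene"); cv2.imwrite("pics/scene2.png",im[60:300,200:480].repeat(2,0).repeat(2,1))
E
```

```text
t 3.55 pos [0.4797 0.0203 0.088 ] tooly yaw -163.53 shift [-0.11 -4.58  0.  ] roll -0.02549390539468277 F [ 0.63 -0.16  0.18] tilt [-0.001  0.001 -1.   ] w 0.0004938701796586499
```

View pics/scene2.png

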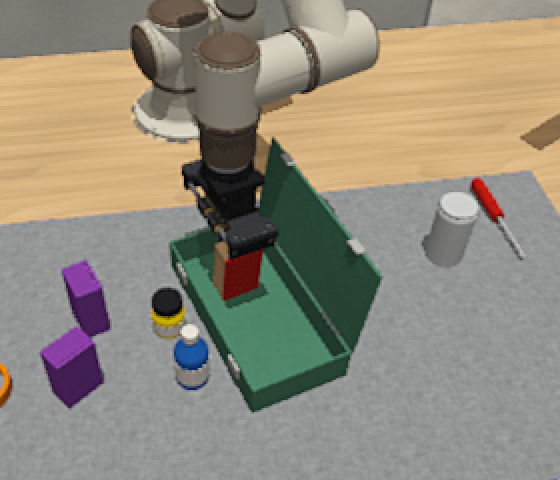

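The block's foot (px 238,297) has not moved, and its top is starting to tip. Continue slowly.

>>> play_rows([
  [[0,-0.3,0,0],[0,-0.6,0,0],[0,-0.9,0,0],[0,-1.2,0,0],[0,-1.5,0,0],[0,-1.8,0,0],[0,-2.1,0,0],[0,-2.4,0,0],[0,-2.7,0,0],[0,-3,0,0],[0,-3,0,0],[0,-3,0,0]],
])

```text
t: 4.8
tool_pos: [0.5081, 0.0287, 0.0879]
eef_rot: [2.516, -1.88, -0.003]
wrist_force: [-0.0, 0.7, -0.6]
grip_width: 0.0003
```

```bash
python3 - <<'E'
from h import *
go(.4466+.08*.959,.0116+.08*.284,.088,196.5)
_,im,d,p=cam("scene"); cv2.imwrite("pics/scene3.png",im[60:300,200:480].repeat(2,0).repeat(2,1))
E
```

```text
t 4.8 pos [0.5081 0.0287 0.0879] tooly yaw -163.54 shift [-0.11 -1.62 -0.01] roll -0.03900932971532711 F [-0.05  0.66 -0.63] tilt [-0.002  0.001 -1.   ] w 0.0002501340242324612
```

View pics/scene3.png

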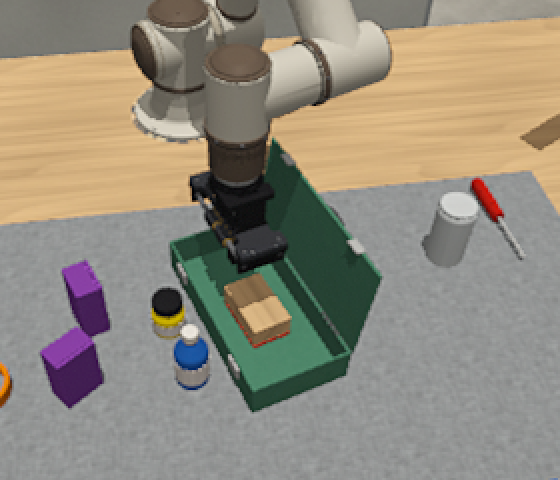

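The block lies flat at crop px (257,310) with the red layer just visible along its bottom edge. Next I check the numbers and plan the move over the lid.

>>> play_rows([
  [[0,0,-5,0],[0,0,-10,0],[0,0,-15,0],[0,0,-19,0],[0,0,-19,0],[0,0,-19,0]],
])

```text
t: 5.45
tool_pos: [0.5081, 0.0286, 0.2787]
eef_rot: [-2.515, 1.88, 0.002]
wrist_force: [-0.5, -0.5, -0.6]
grip_width: 0.0004
```

```bash
python3 - <<'E'
from h import *
go(.522,.214,.278,196)
_,im,d,p=cam("scene"); P=pts(d,p); hsv=cv2.cvtColor(im,cv2.COLOR_BGR2HSV)
c=np.array([.568,.050]);a=np.radians(15.6);Y=-np.array([np.cos(a),np.sin(a)]);X=np.array([Y[1],-Y[0]])
q=P[...,:2]-c; cx,cy=q@X,q@Y; inn=(abs(cx)<.074)&(abs(cy)<.15)
m=inn&(P[...,2]>.035)&(P[...,2]<.06)&(hsv[...,0]<25)
print('block top',m.sum(),np.median(P[m],0),rect(P[m]),np.percentile(P[m][:,2],[2,98]),'case xy',np.median(cx[m]),np.median(cy[m]))
g=(hsv[...,0]>60)&(hsv[...,0]<90)&(hsv[...,1]>100)&(cx>.06)&(cx<.15)&(P[...,2]>.08)
k=np.polyfit(P[g][:,2],cx[g],1);print('lid ang',np.pi/2+np.arctan(k[0]))
print('lid top z',P[g][:,2].max(),cx[g].max())
E
```

```text
t 5.45 pos [0.5081 0.0286 0.2787] tooly yaw -163.55 shift [-17.39  -6.58   0.11] roll 0.4480219411524331 F [-0.53 -0.45 -0.65] tilt [ 0.     0.002 -1.   ] w 0.00038625975859014417
block top 573 [0.57758717 0.05339216 0.04432905] ((573.5116577148438, 54.06562042236328), (108.23471069335938, 64.40745544433594), 18.071163177490234) [0.03681964 0.04776135] case xy 0.0012414193933343838 -0.010745268570203017
lid ang 1.6971862706903704
lid top z 0.2557658561286802 0.10468742241329816
```

>>> play_rows([
  [[-5,-2,0,0],[-10,-4,0,0],[-14,-6,0,0],[-17.4,-6.6,0,0],[-17.4,-6.6,0,0],[-17.4,-6.6,3,0],[-17.4,-6.6,7,0],[-17.4,-6.6,10.5,0],[-17.4,-6.6,10.5,0],[-17.4,-6.6,10.5,0]],
])

```text
t: 6.5
tool_pos: [0.5213, 0.2134, 0.172]
eef_rot: [2.514, -1.879, -0.004]
wrist_force: [-0.7, 0.3, 0.7]
grip_width: 0.0007
```

```bash
python3 - <<'E'
from h import *
go(.522+.15*.269,.214-.15*.963,.173,196)
_,im,d,p=cam("scene"); cv2.imwrite("pics/scene4.png",im[60:300,200:480].repeat(2,0).repeat(2,1))
E
```

```text
t 6.5 pos [0.5213 0.2134 0.172 ] tooly yaw -163.55 shift [14.95  0.14 -0.1 ] roll 0.4491953009201666 F [-0.67  0.27  0.65] tilt [-0.004 -0.001 -1.   ] w 0.0006647195057963442
```

View pics/scene4.png

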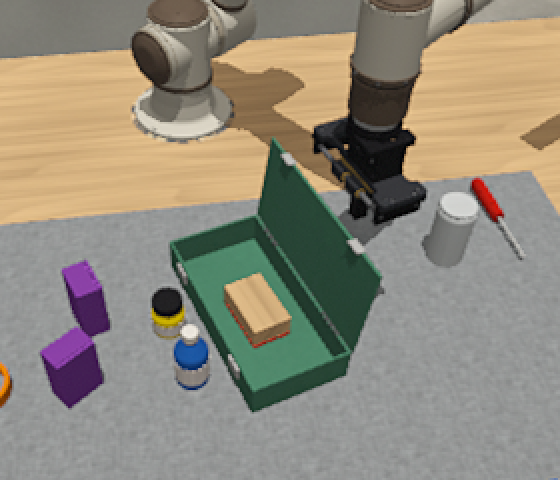

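The gripper is behind the lid (crop px 365,200), clear of the can (455,230). Push along tool +x.

>>> play_rows([
  [[1,0,0,0],[2,0,0,0],[3,0,0,0],[4,0,0,0],[5,0,0,0],[6,0,0,0],[7,0,0,0],[8,0,0,0],[9,0,0,0],[10,0,0,0],[11,0,0,0],[12,0,0,0],[13,0,0,0],[14,0,0,0],[15,0,0,0],[16,0,0,0],[16,0,0,0]],
])

```text
t: 8.25
tool_pos: [0.5678, 0.0592, 0.1734]
eef_rot: [2.515, -1.882, -0.002]
wrist_force: [-0.1, 0.8, 0.7]
grip_width: 0.0009
```

```bash
python3 - <<'E'
from h import *
go(.522+.15*.269,.214-.15*.963,.173,196)
_,im,d,p=cam("scene"); cv2.imwrite("pics/scene5.png",im[60:300,200:480].repeat(2,0).repeat(2,1))
E
```

```text
t 8.25 pos [0.5678 0.0592 0.1734] tooly yaw -163.63 shift [-1.15  0.24  0.04] roll 0.37189813269401384 F [-0.12  0.82  0.71] tilt [-0.001  0.001 -1.   ] w 0.0009401690919970524
```

View pics/scene5.png

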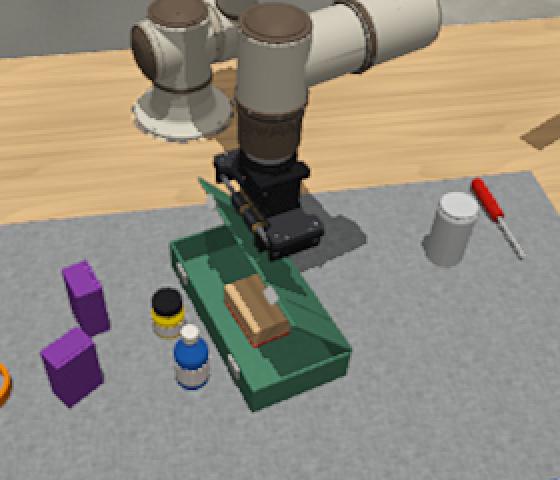

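The lid is well past upright (free edge near crop px 235,235). Raise the tool and let the lid sink.

>>> play_rows([
  [[0,0,-2,0],[0,0,-5,0],[-4,0,-8,0],[-8,0,-8,0],[-12,0,-8,0],[-16,0,-8,0],[-16,0,-8,0],[-16,0,-8,0],[-16,0,-8,0],[-16,0,-8,0],[-16,0,-8,0],[-16,0,-8,0],[-16,0,-8,0],[-16,0,-8,0],[-16,0,-8,0],[-16,0,-8,0],[-16,0,-8,0],[-16,0,-8,0],[-16,0,-8,0],[-16,0,-8,0]],
])

```text
t: 10.3
tool_pos: [0.5226, 0.2132, 0.2535]
eef_rot: [2.515, -1.882, -0.002]
wrist_force: [-0.8, 0.8, -0.4]
grip_width: 0.0006
```

>>> play_rows([
  [[0,0,0,0],[0,0,0,0],[0,0,0,0],[0,0,0,0],[0,0,0,0],[0,0,0,0],[0,0,0,0],[0,0,0,0],[0,0,0,0],[0,0,0,0],[0,0,0,0],[0,0,0,0],[0,0,0,0],[0,0,0,0],[0,0,0,0],[0,0,0,0],[0,0,0,0],[0,0,0,0],[0,0,0,0],[0,0,0,0]],
])

```text
t: 12.3
tool_pos: [0.5226, 0.2132, 0.2535]
eef_rot: [2.515, -1.882, -0.002]
wrist_force: [-0.3, 0.5, -0.0]
grip_width: 0.0006
```

```bash
cat > chk.py <<'E'
from h import *
import sys
go(0,0,0)
_,im,d,p=cam("scene"); cv2.imwrite(sys.argv[1],im[60:300,200:480].repeat(2,0).repeat(2,1))
P=pts(d,p); hsv=cv2.cvtColor(im,cv2.COLOR_BGR2HSV)
c=np.array([.568,.050]);a=np.radians(15.6);Y=-np.array([np.cos(a),np.sin(a)]);X=np.array([Y[1],-Y[0]])
q=P[...,:2]-c; cx,cy=q@X,q@Y
g=(hsv[...,0]>60)&(hsv[...,0]<90)&(hsv[...,1]>80)&(P[...,2]>.04)&(abs(cx)<.07)&(abs(cy)<.15)
k=np.polyfit(cx[g],P[g][:,2],1);print(g.sum(),'lid ang',-np.arctan(k[0]),'z at hinge/edge',np.polyval(k,[.08,-.08]))
E
python3 chk.py pics/scene6.png
```

```text
t 12.3 pos [0.5226 0.2132 0.2535] tooly yaw -163.61 shift [ 5.73 56.13 25.39] roll None F [-0.33  0.51 -0.04] tilt [-0.001  0.001 -1.   ] w 0.0006063427267275444
3344 lid ang 0.00013711043601690226 z at hinge/edge [0.06481701 0.06483895]
```

View pics/scene6.png

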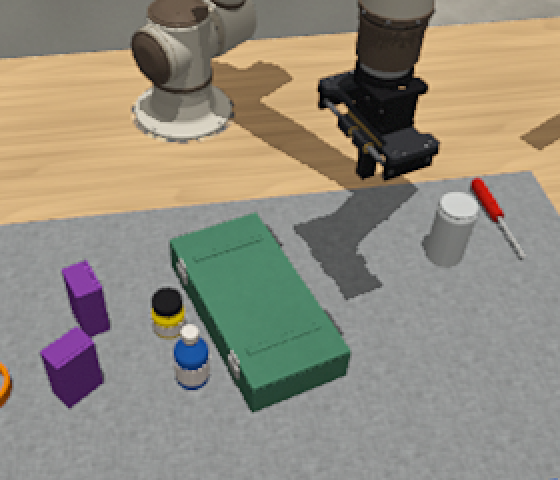

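The lid is level on the rim (crop px 260,310, angle about 0), the robot is clear of everything, and the bystanders have not moved. Hold briefly, then hand in.

>>> play_rows([
  [[0,0,0,0],[0,0,0,0],[0,0,0,0],[0,0,0,0],[0,0,0,0]],
])

```text
t: 12.85
tool_pos: [0.5226, 0.2132, 0.2535]
eef_rot: [2.515, -1.882, -0.002]
wrist_force: [0.3, 0.9, -0.1]
grip_width: 0.0005
```

```bash
python3 chk.py pics/scene7.png; python3 -c "
from plant import env
print(env.hand_in())"
```

```text
t 12.85 pos [0.5226 0.2132 0.2535] tooly yaw -163.6 shift [ 5.73 56.13 25.39] roll None F [ 0.26  0.89 -0.12] tilt [-0.001  0.001 -1.   ] w 0.0004966606766401759
3365 lid ang -4.809317056867516e-05 z at hinge/edge [0.06484449 0.06483679]
the job is handed in; nothing more can be done
None
```

I tipped the block over with the closed fingertips, then went over the lid and pushed it forward from behind until it sank shut by itself. The job was handed in at about 13 s; no verdict was reported.

- **Block:** after it fell, it lay flat inside the case, with its top at z of about 0.045 m and the red layer showing along the bottom edge. The lid still stood at about 1.70 rad then. The block could not be seen again once the lid was shut.
- **Lid:** the last check measured its angle at about 0.000 rad.
- **Surroundings:** the jar, bottle, can and screwdriver looked unmoved in the final picture. The tape core and brush were mostly or wholly out of that view, so I did not check them again; no move went near them.
- **Forces:** every wrist force I read was about 2 N or less. They were read only at the ends of moves, so peaks during the pushes were not recorded.
- **Disagreement:** one highest-point depth reading on the open lid came out at 0.256 m instead of the expected 0.22 m. I took it for an edge pixel, as the fitted plane and the top view agreed.

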